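Hold the gas lance over the filter through the clamp ring

TASK

Take the gas lance (the metal tube with the knurled hub) out of the rack, carry it over the glassware and lower it, nozzle down, through the open clamp ring of the drying stand, leaving everything else where it stands. Finish holding it there by its hub, still, upright and hanging free in the ring, with the nozzle about 6 mm above the middle of the filter in the dish, so that a colleague can tighten the clamp screw and connect the gas. The nozzle must never touch the filter or the dish, and you do not let go: the program finishes while holding the lance.

Things in the scene. Friction and masses are not known exactly. Their poses are not given: they have to be found in the camera images.
- lance_hub (a point): centre of the gas lance's hub, where to grip: knurled aluminium, 24 mm across, 44 mm tall, its underside resting on the rack's top plate. The lance is loose, about 90 g, 180 mm long, upright, round about z (up): a steel tube 10 mm across runs from the hub 125 mm down, its last 15 mm tapering to 5 mm at the nozzle tip; a brass hose barb 11 mm tall tops the hub. It stands in one of three holes
- lance_tip (a point): the lance's nozzle tip, on its axis, 147 mm straight below the centre of its hub; z runs up the lance
- rack_top (a point): centre of the upper face of the rack, fixed, a flat steel plate 70 mm (its x) by 200 mm (its y), 140 mm above the table; three holes of 13 mm in a row along its y, 60 mm apart, the middle one here. One holds the lance, the others the dial thermometer and the stirring rod
- ring (a point): centre of the upper face of the drying stand's clamp ring, 111 mm above the table, z up: closed fixed steel ring, hole 16 mm (axis vertical), 28 mm outside, 12 mm thick. A 10 mm rod holds it from its -y side; column there 95 mm from the hole's axis, 13 mm thick, 145 mm high. The open clamp screw sticks out 22 mm from it on its +y side. Grey base plate 120 (x) by 180 (y) by 10 mm
- filter (a point): centre of the upper face of the filter, a flat white disc 37 mm in diameter, 33.5 mm above the table and 77.5 mm straight below the centre of the ring's upper face. It lies in a shallow steel dish 50 mm in diameter, whose rim is 2 mm higher than the filter's face, on a round aluminium block. All fixed to the stand
- dial_head (a point): bystander in the rack: dial thermometer with a flat round head 40 mm in diameter and 12 mm thick on the rack's plate, thin stem below; the point is the centre of the head
- stirrer_collar (a point): bystander in the rack: glass stirring rod 7 mm in diameter with a black rubber collar 22 mm in diameter and 14 mm tall resting on the plate, the rod rising 31 mm above the collar; the point is the centre of the collar
- amber_mid (a point): bystander: amber glass reagent bottle, 62 mm in diameter, 125 mm tall; the point is on its axis half-way up. It, the flask, the wash bottle and the beaker stand in a row between rack and drying stand, in varying order
- flask_mid (a point): bystander: conical glass flask with a rubber stopper, 68 mm in diameter at the foot, 114 mm tall; the point is on its axis half-way up
- wash_mid (a point): bystander: white wash bottle 60 mm in diameter, body 110 mm tall, 130 mm with its bent spout, which reaches 43 mm out to one side; the point is on its axis 55 mm above the table
- beaker_mid (a point): bystander: glass beaker 60 mm in diameter, 82 mm tall; the point is on its axis half-way up
- tin_mid (a point): bystander: low round steel tin, 58 mm in diameter, 36 mm tall, beyond the drying stand; the point is its centre
- forceps_mid (a point): bystander: flat steel filter forceps, 141 mm long (x), 17 mm wide, 5 mm thick, lying on the table beyond the rack; the point is its middle
- lance: the lance as a body, same axes; origin at the nozzle tip
- stand: the drying stand with ring, block and dish; origin on the table straight below the ring's centre, axes as the ring's
- dish: the dish with the filter; origin at its underside's centre, 30 mm above the table
There are look-alikes about, which are no part of the job. Leave any green look-alike of the part that bears rack_top alone.

How it is judged:
By the outcome, as a careful person would: the job done as asked, in the order asked, and still so for the second after the job is handed in, while the arm keeps its last pose, push and grip.
It also fails if it takes over 45 s, if anything falls off the work surface, if the arm or the gripper's body presses on something with over 40 N, if the wrist force passes 120 N, or if a joint passes its speed limit or range.

ROBOT

A 7-joint arm with a two-finger parallel gripper is mounted at the origin on the work surface. World frame = base frame: x ahead of the robot, y to its left, z up, the work surface at z = 0. Lengths are in m, angles in rad, forces in N, time in s.
With the tool pointing down it reaches from about 0.425 to 0.825 m from the base axis. Payload 3.6 kg.
Tool frame: the origin (TCP) lies midway between the tips of the shut fingers; the grasp point (between the pads) lies r.hold_point_z behind it (r.hold_point_z is the distance from the TCP to the grasp point, in m); z points along the fingers, y is the direction in which the jaws open and shut (so a half turn about z gives the same grasp; the last joint's range is limited). The gripper opens to 93 mm and grips with 3 to 60 N. Pads are 15 mm wide; open, the fingers measure 128 mm over their backs; the gripper's body (75 mm by 188 mm) begins 65 mm behind the grasp point.
Start: joints at [-1.333, 0.615, -0.013, 1.423, 0.008, 1.103, -0.04], TCP at [0.169, 0.627, 0.183] pointing down, gripper open.
Joint ranges: [-3.12, 3.12], [-0.3, 2.06], [-1.34, 1.32], [0.26, 2.42], [-1.36, 4.5], [0.01, 1.98], [-2.84, 2.84]. Speed limits (rad/s): [2.79, 2.79, 3.14, 3.14, 3.14, 3.14, 3.14].

INTERFACE

Orientations are given as [roll, pitch, yaw] about the fixed x, y, z axes, in that order (R = Rz(yaw) Ry(pitch) Rx(roll)).
In Python, from cell import r gives the robot as it stands. The module is installed in compiled form; this text tells all that it offers.
- The arm moves only by the shell command python3 -m inch 'ROWS' [OPENING]. ROWS is JSON, a list that holds one entry, the list of rows, each a list of 6 numbers: the shift along the tool's x, y, z in cm, then the turn, a rotation vector about the tool's x, y, z in degrees. In form: [[[dx, dy, dz, wx, wy, wz], ...]]. A call has exactly 8 rows; each row is the pose to reach, as a shift and turn from the pose commanded when the call began, along the tool's axes at that moment; what a row does not reach only later rows make up. A row lasts 1/10 s, in which the tool goes at most 50 mm and 8.59 degrees, less where a joint would pass 70% of its speed; a pose out of reach is approached as far as the arm can. A call with a gripper value outside its range is refused whole. OPENING is the opening, from 0 (shut) to 1 (fully open), set as the call begins (- or left out, the last holds). The fingers move at their own pace and stop on an object; the grip force is fixed at half the most. Time passes only in rows, so rows that repeat a pose let the fingers close, or fill a call up. It gives the time, the measured TCP pose, the force and the opening at its end, in the units of the state.
- r.sense(): the state, without advancing time (a new reading comes with each control period).
- r.snapshot(name): name is "scene" or "top" or "wrist"; returns a dict with "color" (384x512x3 uint8, blue, green, red), "fov_y" (degrees; the focal length in pixels is half the picture's height over the tangent of half this angle, whatever the lens; pixels are square), "cx", "cy" (the principal point, pixels), "R" (3x3) and "t" (3): a world point X has camera coordinates R X + t. Camera axes: x right, y down, z forward; pixel columns grow to the right and rows downward; lengths in m; the calibration is good to about 2 mm. A picture is of the moment at which its call begins. There is no depth.
- r.hand_in(): hands the job in, once; it reports no verdict.
The state is a dict: "time_s": time; "qpos": joint angles; "joint_vel": joint speeds; "joint_torque": joint torques, N m; "tool_pos": TCP position; "ee_rot": TCP orientation; "contact_force": force on the tool from outside, world axes, zero at the start; "moment": the same for the moment, N m; "finger_gap": finger opening in m.
Only numpy, scipy, OpenCV 4.12 (cv2) and the standard library are available. Lean on these libraries where they do the work, as an engineer would, in place of code of your own. Each camera call takes 0.05 s, during which the arm holds its last target.

## Working session

There is one attempt and no reset: what is moved stays moved. The work goes in short steps, Python scripts to look and compute and a shell command to move; the robot and the scene stay as the last step left them, time stands still between calls to the robot, and variables do not carry over. Pictures are saved under pics/ and viewed, and the job is handed in when it is done.

```bash
mkdir -p pics
python3 - <<'E'
from cell import r
import cv2,numpy as np
s=r.sense();print({k:np.round(v,3).tolist() for k,v in s.items()}, r.hold_point_z)
for n in("scene","top","wrist"):
    d=r.snapshot(n);cv2.imwrite(f"pics/{n}0.png",d["color"]);print(n,d["fov_y"],d["cx"],d["cy"],np.round(d["R"],4).tolist(),np.round(d["t"],4))
E
```

```text
{'time_s': 0.0, 'qpos': [-1.333, 0.616, -0.013, 1.425, 0.008, 1.103, -0.04], 'joint_vel': [-0.002, -0.001, -0.002, -0.001, 0.001, 0.002, 0.001], 'joint_torque': [0.0, -45.893, 0.209, -16.575, -0.061, 0.02, 0.0], 'tool_pos': [0.169, 0.627, 0.181], 'ee_rot': [-3.139, 0.0, 2.878], 'contact_force': [0.639, -0.759, -0.146], 'moment': [-0.032, 0.007, -0.067], 'finger_gap': 0.093} 0.0188
scene 48.84112680149672 253.41873253556162 188.3726760934393 [[-0.8417, 0.5399, 0.0074], [0.4119, 0.6508, -0.6378], [-0.3492, -0.5338, -0.7702]] [ 0.4167 -0.1756  1.2918]
top 57.03689298853449 257.2114230604341 182.53890335232106 [[-0.1372, -0.9905, -0.0021], [-0.9705, 0.1348, -0.1999], [0.1983, -0.0254, -0.9798]] [0.0889 0.5196 1.0066]
wrist 64.13216249923678 259.1990090747778 193.77494777047266 [[0.2604, 0.9655, -0.0019], [0.9375, -0.2524, 0.2395], [0.2307, -0.0641, -0.9709]] [-0.6489 -0.0302  0.3889]
```

View pics/scene0.png

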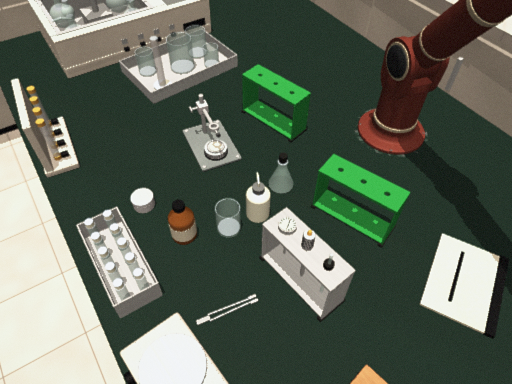

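View pics/top0.png

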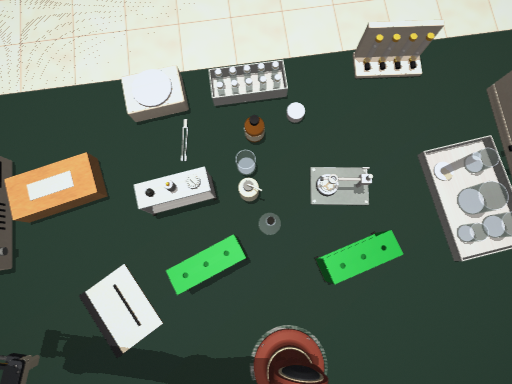

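View pics/wrist0.png

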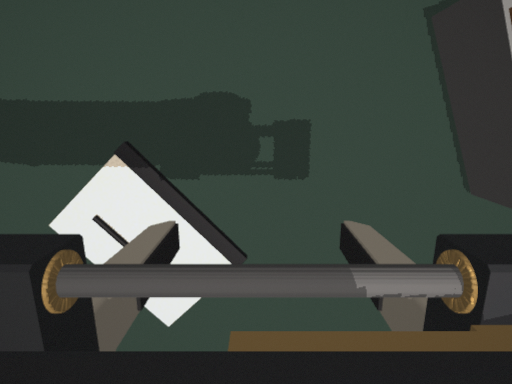

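Scene: white rack with dial (288,226), lance (308,240) and stirrer (328,264). Top: lance about (169,186), stand ring about (327,183), column (366,179). I'll zoom in.

Run:
```python
import cv2,numpy as np
a=cv2.imread("pics/top0.png");b=cv2.imread("pics/scene0.png")
def z(im,x,y,w,h,f):return cv2.resize(im[y:y+h,x:x+w],None,fx=f,fy=f,interpolation=cv2.INTER_NEAREST)
cv2.imwrite("pics/t_rack.png",np.vstack([z(a,125,160,100,55,8)]))
cv2.imwrite("pics/t_stand.png",z(a,300,155,80,60,8))
cv2.imwrite("pics/s_rack.png",z(b,255,205,100,75,8))
cv2.imwrite("pics/s_stand.png",z(b,175,90,80,75,8))
```

```text
(no output)
```

View pics/t_rack.png

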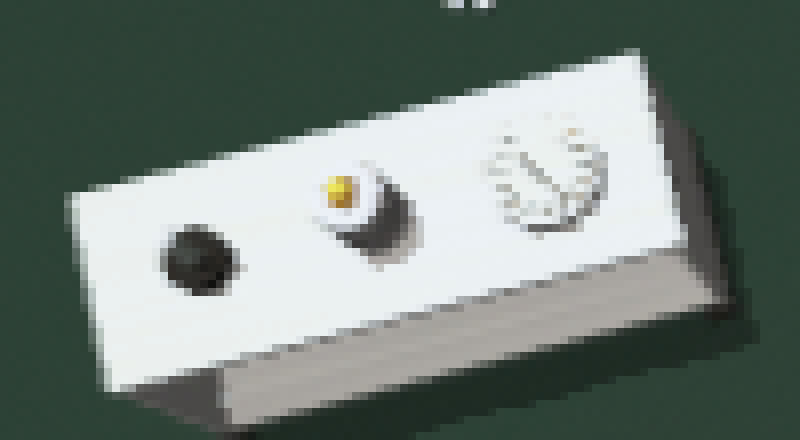

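View pics/t_stand.png

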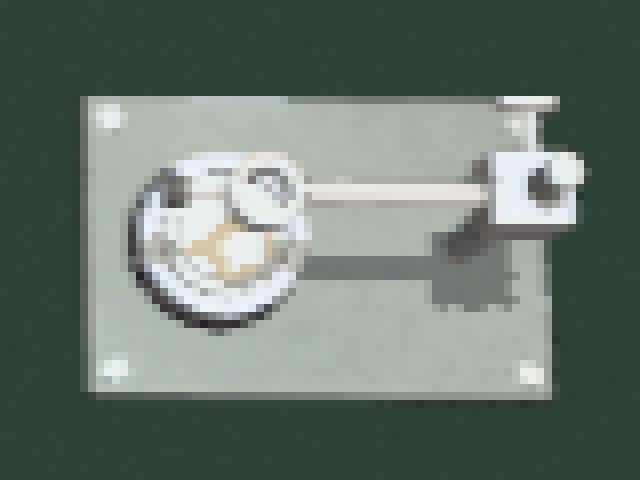

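View pics/s_rack.png

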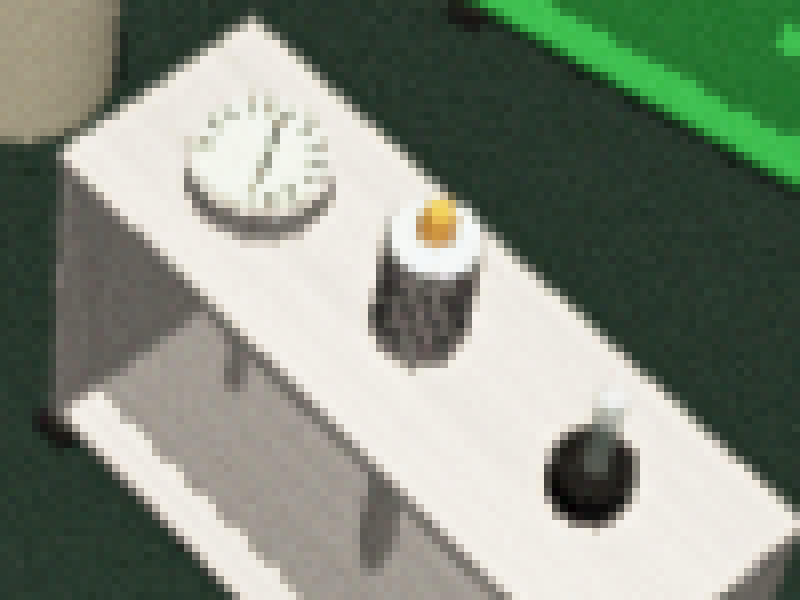

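View pics/s_stand.png

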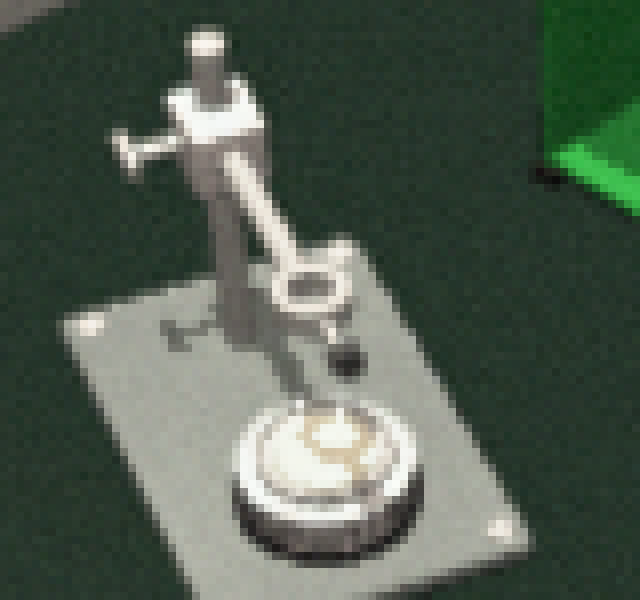

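```bash
cat > h.py <<'E'
from cell import r
import cv2,numpy as np
def cam(d):
    f=d["color"].shape[0]/2/np.tan(np.radians(d["fov_y"])/2)
    return f,d["cx"],d["cy"],np.array(d["R"]),np.array(d["t"])
def ray(d,u,v):
    f,cx,cy,R,t=cam(d); w=R.T@np.array([(u-cx)/f,(v-cy)/f,1]); return -R.T@t,w/np.linalg.norm(w)
def onz(d,u,v,z):
    o,w=ray(d,u,v); return o+w*(z-o[2])/w[2]
def tri(*dl):
    A=np.zeros((3,3));b=np.zeros(3)
    for d,u,v in dl:
        o,w=ray(d,u,v);P=np.eye(3)-np.outer(w,w);A+=P;b+=P@o
    return np.linalg.solve(A,b)
def proj(d,X):
    f,cx,cy,R,t=cam(d);c=R@np.array(X)+t;return np.array([cx+f*c[0]/c[2],cy+f*c[1]/c[2]])
E
python3 - <<'E'
from h import *
np.set_printoptions(precision=4,suppress=True)
T=r.snapshot("top");S=r.snapshot("scene")
zt=lambda x,y,ox,oy:(ox+x/8-.5,oy+y/8-.5)
print("rack top corners")
cs=[onz(T,*zt(x,y,125,160),.14) for x,y in[(70,195),(637,52),(688,243),(108,390)]]
print(np.array(cs),np.mean(cs,0))
cs2=[onz(S,*zt(x,y,255,205),.14) for x,y in[(65,158),(250,18),(800,522)]];print(np.array(cs2), (cs2[0]+cs2[2])/2)
P=lambda n,t,to,s,so,z:print(n,onz(T,*zt(*t,*to),z),onz(S,*zt(*s,*so),z),tri((T,*zt(*t,*to)),(S,*zt(*s,*so))))
P("hubtop",(352,195),(125,160),(432,235),(255,205),.184)
P("dial",(547,175),(125,160),(260,155),(255,205),.152)
P("ring",(268,188),(300,155),(312,285),(175,90),.111)
P("filter",(220,240),(300,155),(325,450),(175,90),.0335)
P("column",(548,188),(300,155),(207,42),(175,90),.145)
cs=[onz(T,*zt(x,y,300,155),.01) for x,y in[(82,97),(552,97),(552,397),(82,397)]];print(np.array(cs))
for n,u,v,z in[("amber",254,122,.125),("beaker",245,158,.082),("wash",249,186,.11),("flask",270,219,.114),("tin",296,110,.036)]: print(n,onz(T,u,v,z))
E
```

```text
rack top corners
[[0.5523 0.3565 0.14  ]
 [0.5758 0.1583 0.14  ]
 [0.5065 0.1483 0.14  ]
 [0.4832 0.3483 0.14  ]] [0.5295 0.2529 0.14  ]
[[0.5756 0.1598 0.14  ]
 [0.5071 0.1481 0.14  ]
 [0.483  0.3468 0.14  ]] [0.5293 0.2533 0.14  ]
hubtop [0.5287 0.2506 0.184 ] [0.5299 0.2521 0.184 ] [0.5291 0.2511 0.1821]
dial [0.534  0.1917 0.152 ] [0.5369 0.1931 0.152 ] [0.5351 0.1918 0.1489]
ring [ 0.4985 -0.1964  0.111 ] [ 0.497  -0.1975  0.111 ] [ 0.498  -0.1958  0.1129]
filter [ 0.4954 -0.1936  0.0335] [ 0.4975 -0.1977  0.0335] [ 0.4968 -0.1948  0.0347]
column [ 0.479  -0.2828  0.145 ] [ 0.4836 -0.291   0.145 ] [ 0.482  -0.2854  0.1463]
[[ 0.5634 -0.1552  0.01  ]
 [ 0.538  -0.3383  0.01  ]
 [ 0.4211 -0.3146  0.01  ]
 [ 0.446  -0.1354  0.01  ]]
amber [0.6903 0.0033 0.125 ]
beaker [0.5992 0.0431 0.082 ]
wash [0.5086 0.0426 0.11  ]
flask [ 0.4078 -0.0026  0.114 ]
tin [ 0.7463 -0.1381  0.036 ]
```

```bash
cat >> h.py <<'E'
from scipy.spatial.transform import Rotation as Ro
def go(p,yaw):
    "tool-frame shift (cm) and turn (deg) to reach TCP p pointing down with yaw deg"
    s=r.sense();R0=Ro.from_euler('xyz',s["ee_rot"]);R1=Ro.from_euler('xyz',[np.pi,0,np.radians(yaw)])
    print("pos",np.round(s["tool_pos"],4),"rpy",np.round(np.degrees(s["ee_rot"]),2),"F",np.round(s["contact_force"],1),"gap",s["finger_gap"],"t",s["time_s"])
    print("shift cm",np.round(R0.inv().apply(np.array(p)-s["tool_pos"])*100,2),"turn",np.round((R0.inv()*R1).as_rotvec(degrees=True),2))
E
python3 -m inch '[[[-1,-0.5,-3,0,0,4],[-4,-2,-6,0,0,9],[-8,-4.5,-7,0,0,16],[-12,-7,-7,0,0,23],[-16,-9.5,-7,0,0,29],[-20,-12,-7,0,0,34],[-22.2,-13.4,-7,0,0,34],[-22.2,-13.4,-7,0,0,34]]]' 1
python3 -c "
from h import *
go([.529,.2515,.25],97)"
```

```text
time_s: 1.05
tool_pos: [0.3533, 0.4357, 0.253]
ee_rot: [3.141, 0.003, 2.275]
contact_force: [-0.5, 0.9, -0.8]
finger_gap: 0.0929
pos [0.3533 0.4357 0.253 ] rpy [179.96   0.19 130.34] F [-0.5  0.9 -0.8] gap 0.09294360621234124 t 1.05
shift cm [-25.41   1.47   0.39] turn [ 0.1   0.18 33.34]
```

```bash
python3 -m inch '[[[-2,0.1,0,0,0,5],[-6,0.3,0.3,0,0,11],[-10,0.6,0.3,0,0,17],[-15,0.9,0.3,0,0,23],[-20,1.2,0.3,0,0,29],[-24,1.4,0.3,0,0,33],[-25.4,1.4,0.3,0,0,33.3],[-25.4,1.4,0.3,0,0,33.3]]]'
python3 - <<'E'
from h import *
for i in range(3):
    d=r.snapshot("wrist"); go([.529,.2515,.25],97)
cv2.imwrite("pics/w1.png",d["color"])
T=r.snapshot("top");cv2.imwrite("pics/t1.png",cv2.resize(T["color"][120:260,100:260],None,fx=4,fy=4))
E
```

```text
time_s: 1.85
tool_pos: [0.5264, 0.2565, 0.2492]
ee_rot: [-3.141, 0.0, 1.701]
contact_force: [-0.1, 0.1, -1.0]
finger_gap: 0.093
pos [0.5248 0.259  0.2492] rpy [-1.7992e+02 -8.0000e-02  9.7690e+01] F [-0.8  0.9  0.3] gap 0.09289486037678439 t 1.9
shift cm [-0.8   0.31 -0.08] turn [-0.08 -0.08  0.69]
pos [0.524  0.2604 0.2492] rpy [-1.799e+02 -1.300e-01  9.784e+01] F [-0.3  0.4 -0. ] gap 0.09309801533403783 t 1.95
shift cm [-0.95  0.37 -0.08] turn [-0.1  -0.13  0.84]
pos [0.5237 0.2608 0.2492] rpy [-1.799e+02 -1.300e-01  9.790e+01] F [-0.1  0.9 -0.3] gap 0.09284927788275489 t 2.0
shift cm [-0.99  0.4  -0.08] turn [-0.1  -0.13  0.9 ]
```

View pics/w1.png

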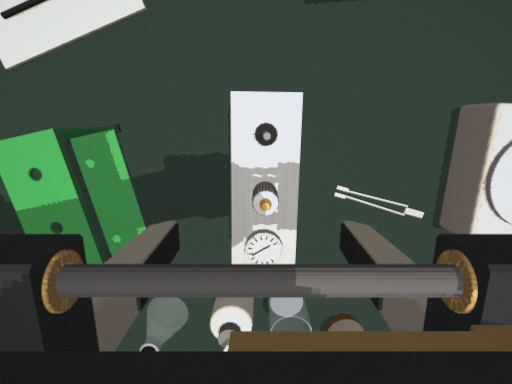

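Wrist view shows stirrer at (266,134), lance barb (265,204) and dial (263,250). I'll refine the lance axis from this view.

Run:
```python
from h import *
np.set_printoptions(precision=4,suppress=True)
d=r.snapshot("wrist")
c=d["color"];cv2.imwrite("pics/w1z.png",cv2.resize(c[110:270,220:310],None,fx=5,fy=3.75*1,interpolation=cv2.INTER_NEAREST))
hsv=cv2.cvtColor(c,cv2.COLOR_BGR2HSV)[150:240,230:300]
m=(hsv[...,1]>110)&(hsv[...,2]>80)
y,x=np.nonzero(m);print(len(x),x.mean()+230,y.mean()+150)
u,v=x.mean()+230,y.mean()+150
print(onz(d,u,v,.190))
T=r.snapshot("top");print(proj(T,onz(d,u,v,.19)))
go([.529,.2515,.25],97)
```

```text
94 265.32978723404256 204.8085106382979
[0.532  0.2526 0.19  ]
[167.041 182.289]
pos [0.5243 0.2598 0.2495] rpy [-179.96   -0.07   97.83] F [-0.4 -0.   0.4] gap 0.09300263982403865 t 2.15
shift cm [-0.89  0.35 -0.05] turn [-0.04 -0.07  0.83]
```

View pics/w1z.png

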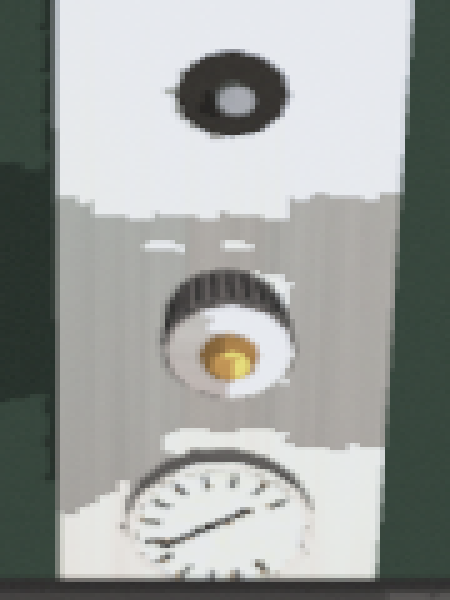

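```bash
python3 -m inch '[[[-0.4,0.2,0,0,0,0.8],[-0.85,0.35,0,0,0,0.8],[-0.85,0.35,0.5,0,0,0.8],[-0.85,0.35,2,0,0,0.8],[-0.85,0.35,4,0,0,0.8],[-0.85,0.35,5,0,0,0.8],[-0.85,0.35,5,0,0,0.8],[-0.85,0.35,5,0,0,0.8]]]'
python3 - <<'E'
from h import *
d=r.snapshot("wrist")
d=r.snapshot("wrist")
cv2.imwrite("pics/w2.png",d["color"])
S=r.snapshot("scene");cv2.imwrite("pics/s2.png",cv2.resize(S["color"][150:300,220:380],None,fx=5,fy=4))
go([.5295,.252,.148],97)
E
```

```text
time_s: 2.95
tool_pos: [0.5307, 0.2494, 0.1999]
ee_rot: [3.141, -0.0, 1.689]
contact_force: [1.0, -0.2, -0.6]
finger_gap: 0.093
pos [0.531  0.2496 0.2005] rpy [ 1.7989e+02 -4.0000e-02  9.6790e+01] F [ 0.3 -0.1 -0.3] gap 0.09316895258591006 t 3.1
shift cm [ 0.25 -0.13  5.25] turn [ 0.11 -0.04 -0.21]
```

View pics/w2.png

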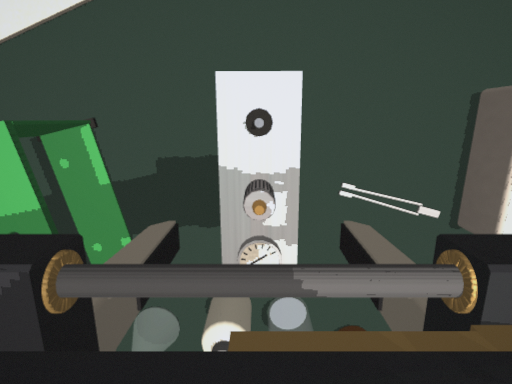

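View pics/s2.png

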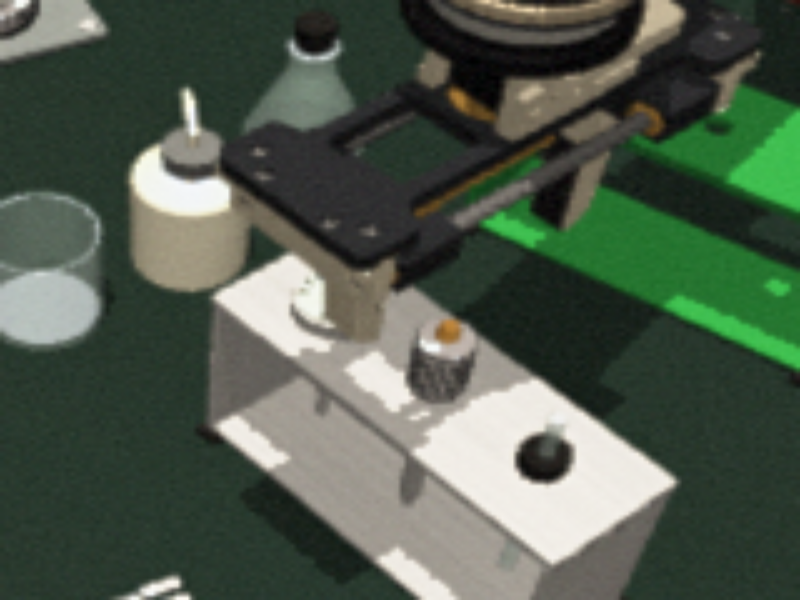

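```bash
python3 -m inch '[[[0.2,-0.12,1,0,0,0],[0.2,-0.12,2.5,0,0,0],[0.2,-0.12,4,0,0,0],[0.2,-0.12,4.9,0,0,0],[0.2,-0.12,5.2,0,0,0],[0.2,-0.12,5.2,0,0,0],[0.2,-0.12,5.2,0,0,0],[0.2,-0.12,5.2,0,0,0]]]'
python3 - <<'E'
from h import *
d=r.snapshot("wrist")
cv2.imwrite("pics/w3.png",d["color"])
go([.5295,.252,.148],97)
E
```

```text
time_s: 3.9
tool_pos: [0.5294, 0.2514, 0.1483]
ee_rot: [3.14, -0.0, 1.689]
contact_force: [-0.3, 0.4, 0.0]
finger_gap: 0.0933
pos [0.5293 0.2514 0.1482] rpy [ 1.7993e+02 -3.0000e-02  9.6790e+01] F [0.5 0.8 0.3] gap 0.093122237688409 t 3.95
shift cm [0.06 0.02 0.02] turn [ 0.07 -0.03 -0.21]
```

View pics/w3.png

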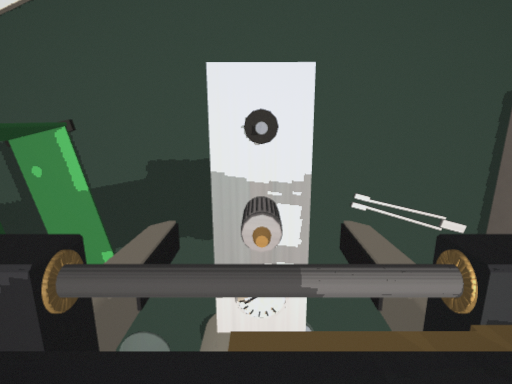

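Lance is centred between the fingers (261,225). Closing.

```bash
python3 -m inch '[[[0,0,0,0,0,0],[0,0,0,0,0,0],[0,0,0,0,0,0],[0,0,0,0,0,0],[0,0,0,0,0,0],[0,0,0,0,0,0],[0,0,0,0,0,0],[0,0,0,0,0,0]]]' 0
python3 - <<'E'
from h import *
d=r.snapshot("wrist")
cv2.imwrite("pics/w4.png",d["color"])
go([.5295,.252,.318],97)
E
```

```text
time_s: 4.75
tool_pos: [0.5288, 0.2513, 0.1475]
ee_rot: [-3.142, 0.0, 1.689]
contact_force: [0.6, 0.1, -0.4]
finger_gap: 0.0332
pos [0.5289 0.2512 0.1475] rpy [-180.      0.     96.79] F [-0.1 -0.1  1.1] gap 0.03010065140074698 t 4.8
shift cm [  0.07   0.07 -17.05] turn [-0.    0.   -0.21]
```

View pics/w4.png

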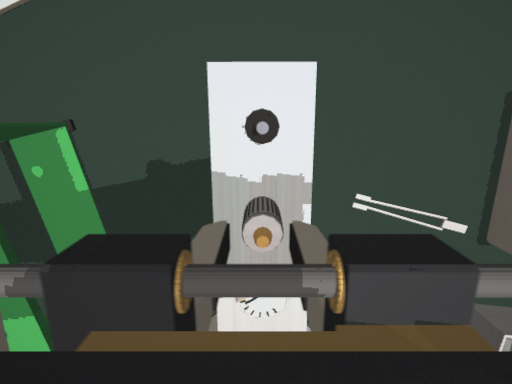

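```bash
python3 -m inch '[[[0,0,0,0,0,0],[0,0,0,0,0,0],[0,0,0,0,0,0],[0,0,0,0,0,0],[0,0,0,0,0,0],[0,0,0,0,0,0],[0,0,-0.2,0,0,0],[0,0,-0.5,0,0,0]]]' 0
python3 - <<'E'
from h import *
go([.5295,.252,.318],97)
d=r.snapshot("wrist")
cv2.imwrite("pics/w5.png",d["color"])
E
```

```text
time_s: 5.6
tool_pos: [0.5285, 0.2512, 0.1525]
ee_rot: [-3.141, 0.0, 1.689]
contact_force: [0.2, -0.9, -1.5]
finger_gap: -0.0002
pos [0.5285 0.2512 0.1525] rpy [-1.7994e+02  1.0000e-02  9.6790e+01] F [ 0.2 -0.9 -1.5] gap -0.0002074442521146074 t 5.6
shift cm [  0.07   0.1  -16.55] turn [-0.06  0.01 -0.21]
```

View pics/w5.png

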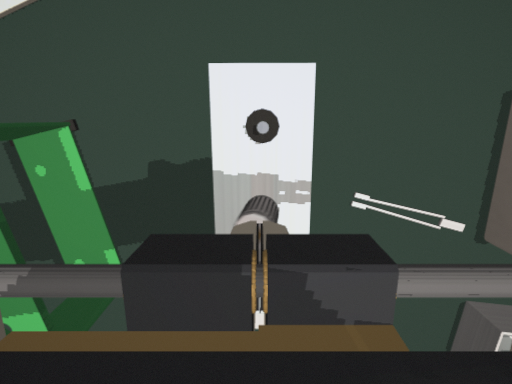

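The fingers shut on nothing (gap 0), so the hub was missed or squeezed out. I'll look before moving.

Run:
```python
from h import *
s=r.sense();W=r.snapshot("wrist");T=r.snapshot("top");S=r.snapshot("scene")
p=s["tool_pos"]
print("TCP in W,T,S",proj(W,p),proj(T,p),proj(S,p), "hubtop old in W",proj(W,[.5293,.2515,.184]))
w=W["color"].copy()
for h in(0,.0188,.04): cv2.circle(w,tuple(int(round(a)) for a in proj(W,p+[0,0,h])),2,(0,0,255),1)
cv2.imwrite("pics/w6.png",cv2.resize(w[150:340,160:360],None,fx=4,fy=3))
cv2.imwrite("pics/t6.png",cv2.resize(T["color"][130:230,110:240],None,fx=6,fy=6))
cv2.imwrite("pics/s6.png",cv2.resize(S["color"][170:300,240:370],None,fx=6,fy=4.6))
print(W["R"],W["t"])
```

```text
TCP in W,T,S [256.83435319 215.40016406] [171.15547086 186.30845822] [307.19374276 241.78114783] hubtop old in W [258.1482014  231.29520411]
[[ 9.92949588e-01  1.18536797e-01  3.77544252e-04]
 [ 1.15032953e-01 -9.64357820e-01  2.38288511e-01]
 [ 2.86100447e-02 -2.36565049e-01 -9.71194338e-01]] [-0.55607124  0.159997    0.40433222]
```

View pics/w6.png

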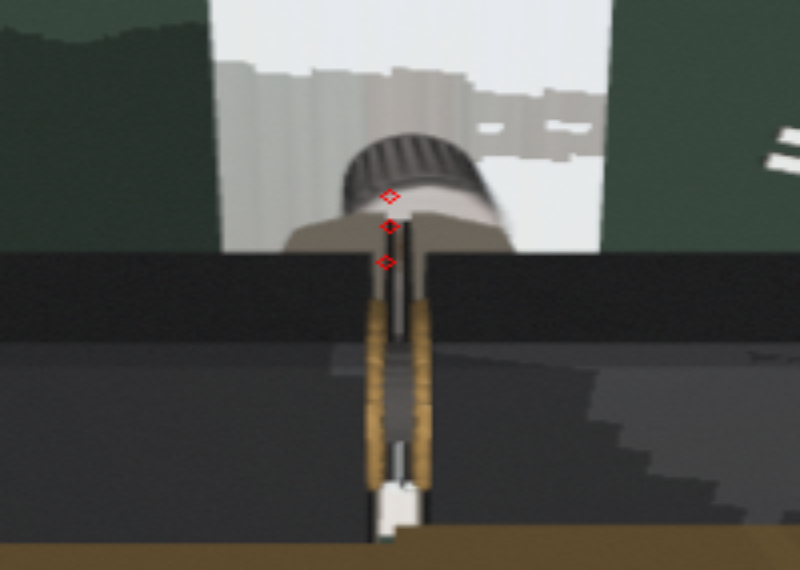

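View pics/t6.png

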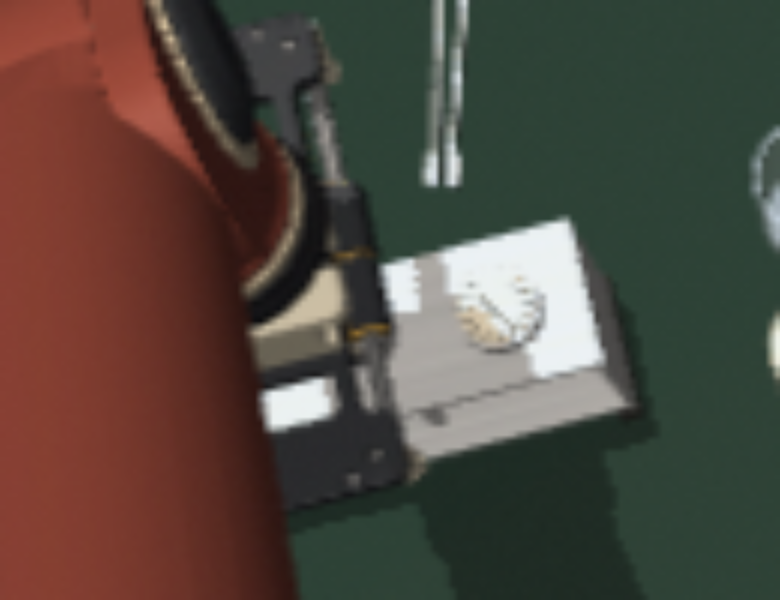

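View pics/s6.png

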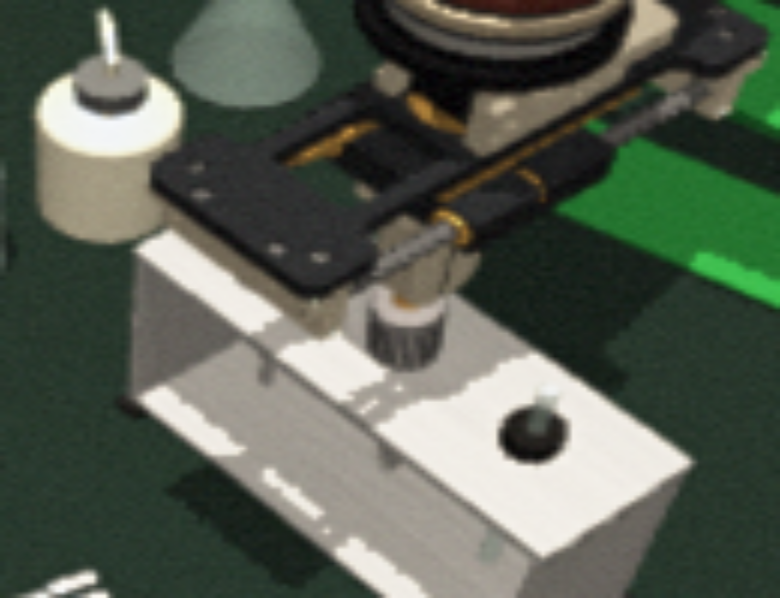

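Run:
```python
from h import *
S=r.snapshot("scene")
# s2: TCP (.531,.2496,.2005) yaw 96.8 ; jaw dir
y=np.radians(96.8);j=np.array([np.sin(y),-np.cos(y),0]);a=np.array([np.cos(y),np.sin(y),0])
p=np.array([.531,.2496,.2005])
im=cv2.imread("pics/s2.png")
for h,c in((0,(0,0,255)),(.037,(255,0,255))):
  for s in(-.064,-.0465,.0465,.064):
    for w in(-.0075,.0075):
      q=proj(S,p+j*s+a*w+[0,0,h]);cv2.circle(im,(int((q[0]-220+.5)*5),int((q[1]-150+.5)*4)),4,c,1)
cv2.imwrite("pics/s2m.png",im)
```

```text
(no output)
```

View pics/s2m.png

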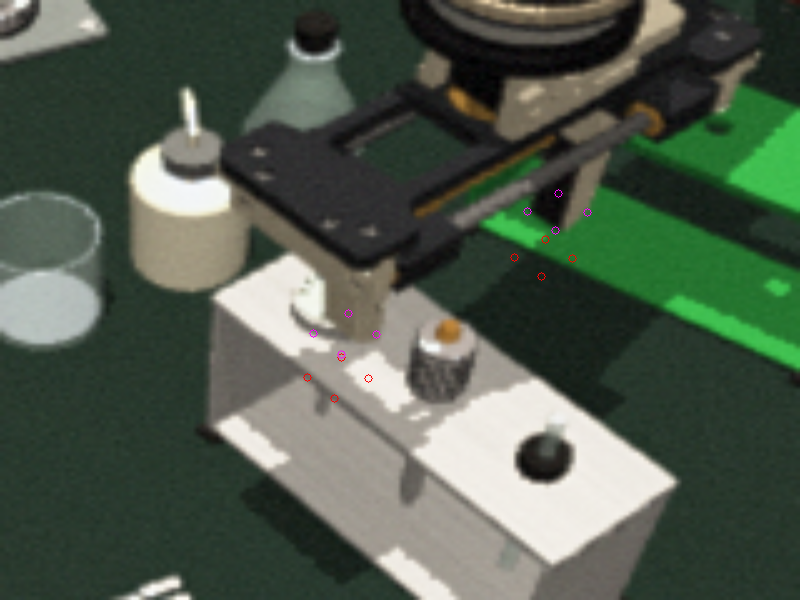

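Run:
```python
from h import *
w=cv2.imread("pics/w1.png")
cv2.imwrite("pics/w1f.png",cv2.resize(w[200:340,90:430],None,fx=2.35,fy=4,interpolation=cv2.INTER_NEAREST))
W=r.snapshot("wrist");s=r.sense();f,cx,cy,R,t=cam(W);p=s["tool_pos"];Rt=Ro.from_euler('xyz',s["ee_rot"])
print(f, "cam pos in tool",Rt.inv().apply(-R.T@t-p))
for u,v,z in((178,222,.1757),(178,250,.1757),(340,222,.1757),(340,250,.1757),(259,236,.1757)):
    X=R.T@(np.array([(u-cx)/f*z,(v-cy)/f*z,z])-t); print(Rt.inv().apply(X-p))
S=r.snapshot("scene");cv2.imwrite("pics/s7.png",cv2.resize(S["color"][195:265,275:345],None,fx=8,fy=8,interpolation=cv2.INTER_NEAREST))
```

```text
306.4771171440813 cam pos in tool [ 0.06492972  0.00122439 -0.20199417]
[ 0.0073425  -0.04510051 -0.03514998]
[-0.00824746 -0.04509988 -0.03897398]
[ 0.00737436  0.04777225 -0.03526459]
[-0.0082156   0.04777288 -0.03908859]
[-0.00043655  0.00133618 -0.03711928]
```

View pics/w1f.png

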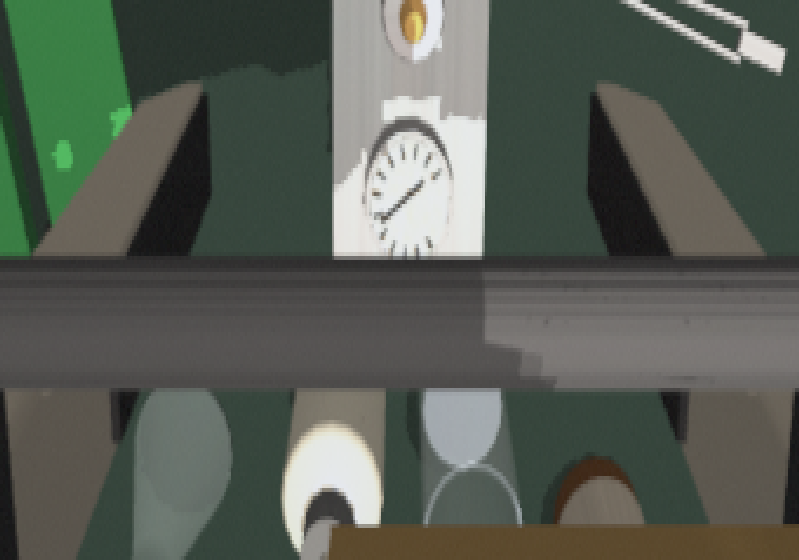

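View pics/s7.png

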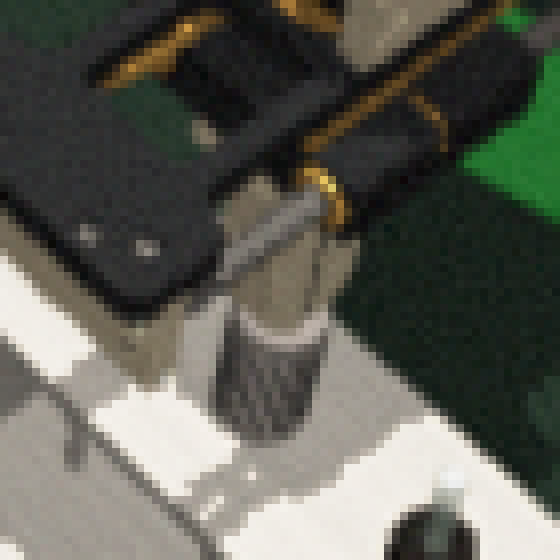

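The pictures give it away: the real fingertips sit about 37 mm above the reported TCP (wrist and scene views agree), so the jaws shut above the hub. I'll open, check the lance, then redo the grasp lower.

```bash
python3 -m inch '[[[0,0,0,0,0,0],[0,0,0,0,0,0],[0,0,-1,0,0,0],[0,0,-2.5,0,0,0],[0,0,-3,0,0,0],[0,0,-3,0,0,0],[0,0,-3,0,0,0],[0,0,-3,0,0,0]]]' 1
python3 - <<'E'
from h import *
W=r.snapshot("wrist");S=r.snapshot("scene");T=r.snapshot("top")
go([.5295,.252,.116],97)
cv2.imwrite("pics/w8.png",W["color"])
cv2.imwrite("pics/s8.png",cv2.resize(S["color"][195:270,265:345],None,fx=8,fy=8,interpolation=cv2.INTER_NEAREST))
E
```

```text
time_s: 6.75
tool_pos: [0.5283, 0.2512, 0.1819]
ee_rot: [-3.14, 0.0, 1.689]
contact_force: [-0.2, 0.3, 0.3]
finger_gap: 0.0601
pos [0.5286 0.2512 0.182 ] rpy [-1.7994e+02  2.0000e-02  9.6790e+01] F [-0.2  0.4  0.8] gap 0.07214167601664036 t 6.9
shift cm [0.07 0.11 6.6 ] turn [-0.06  0.02 -0.21]
```

View pics/w8.png

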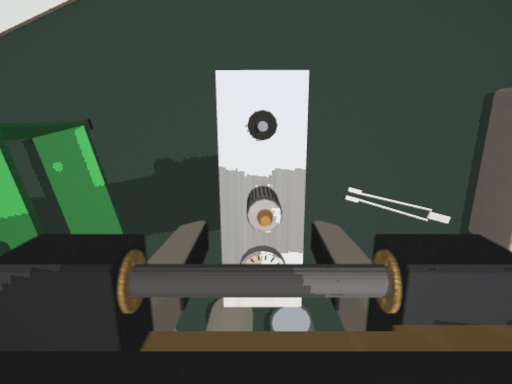

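View pics/s8.png

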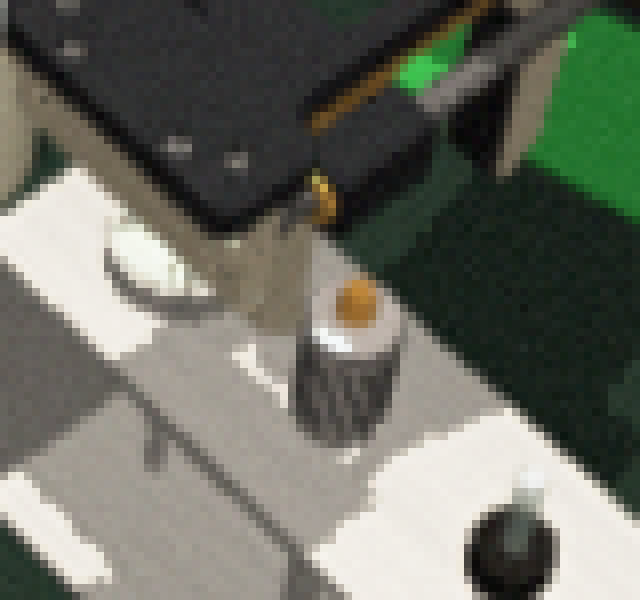

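Lance is untouched and upright; the barb is at col 265 and finger mid at 259.5, so I'll shift about 3 mm in tool y and descend.

```bash
python3 -m inch '[[[0.1,0.3,0,0,0,0],[0.1,0.3,0,0,0,0],[0.1,0.3,1,0,0,0],[0.1,0.3,2.5,0,0,0],[0.1,0.3,4,0,0,0],[0.1,0.3,5,0,0,0],[0.1,0.3,5,0,0,0],[0.1,0.3,5,0,0,0]]]' 1
python3 - <<'E'
from h import *
W=r.snapshot("wrist");S=r.snapshot("scene")
go([.5316,.2525,.116],97)
cv2.imwrite("pics/w9.png",W["color"])
cv2.imwrite("pics/s9.png",cv2.resize(S["color"][185:270,255:345],None,fx=7,fy=7,interpolation=cv2.INTER_NEAREST))
E
```

```text
time_s: 7.7
tool_pos: [0.5319, 0.2526, 0.1325]
ee_rot: [-3.142, 0.0, 1.689]
contact_force: [-0.1, 0.6, 0.2]
finger_gap: 0.0931
pos [0.5323 0.2528 0.1332] rpy [ 1.7992e+02 -2.0000e-02  9.6780e+01] F [-0.5  0.4  0.1] gap 0.09294433167520687 t 7.8
shift cm [-0.02 -0.08  1.72] turn [ 0.08 -0.02 -0.22]
```

View pics/w9.png

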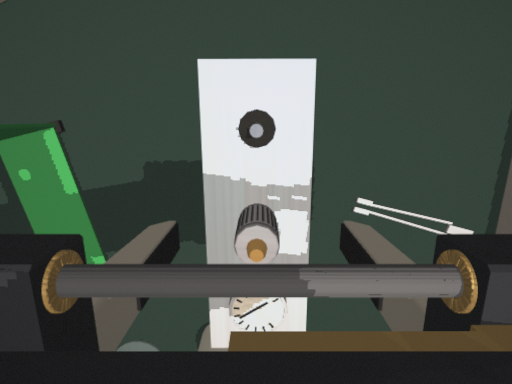

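View pics/s9.png

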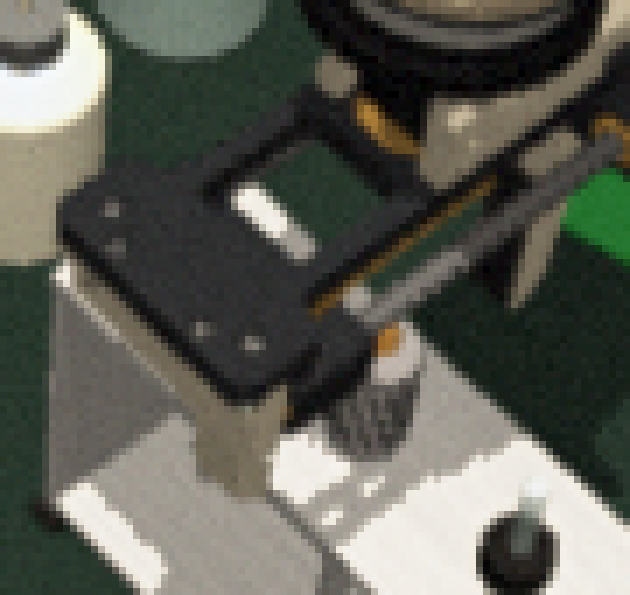

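```bash
python3 -m inch '[[[0,-0.12,0.5,0,0,0],[0,-0.12,1.2,0,0,0],[0,-0.12,1.8,0,0,0],[0,-0.12,2,0,0,0],[0,-0.12,2,0,0,0],[0,-0.12,2,0,0,0],[0,-0.12,2,0,0,0],[0,-0.12,2,0,0,0]]]' 1
python3 - <<'E'
from h import *
W=r.snapshot("wrist");S=r.snapshot("scene")
go([.5312,.2525,.113],97)
a=cv2.resize(W["color"][150:340,130:390],None,fx=2,fy=2)
cv2.imwrite("pics/w10.png",a)
cv2.imwrite("pics/s10.png",cv2.resize(S["color"][185:270,255:345],None,fx=7,fy=7,interpolation=cv2.INTER_NEAREST))
E
```

```text
time_s: 8.6
tool_pos: [0.5307, 0.2525, 0.1128]
ee_rot: [3.141, -0.0, 1.689]
contact_force: [-0.5, -0.4, -0.1]
finger_gap: 0.093
pos [0.5306 0.2525 0.1127] rpy [179.98  -0.    96.79] F [ 0.5  0.7 -0.3] gap 0.09306699672682098 t 8.7
shift cm [-0.01  0.06 -0.03] turn [ 0.02 -0.   -0.21]
```

View pics/w10.png

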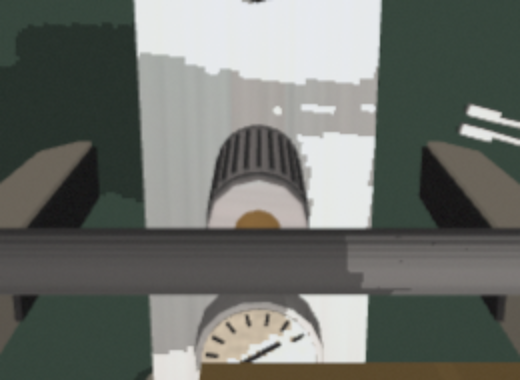

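View pics/s10.png

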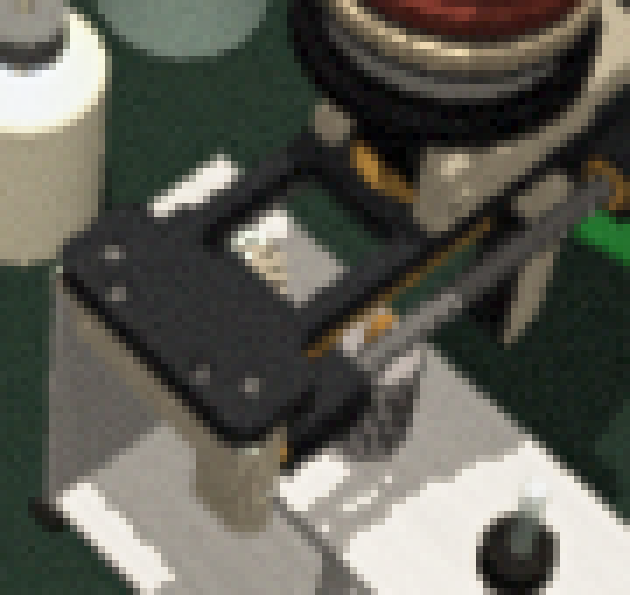

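```bash
python3 -m inch '[[[0,0,0,0,0,0],[0,0,0,0,0,0],[0,0,0,0,0,0],[0,0,0,0,0,0],[0,0,0,0,0,0],[0,0,0,0,0,0],[0,0,0,0,0,0],[0,0,0,0,0,0]]]' 0
python3 -m inch '[[[0,0,0,0,0,0],[0,0,0,0,0,0],[0,0,0,0,0,0],[0,0,0,0,0,0],[0,0,-0.2,0,0,0],[0,0,-0.6,0,0,0],[0,0,-1,0,0,0],[0,0,-1,0,0,0]]]' 0
python3 - <<'E'
from h import *
W=r.snapshot("wrist");S=r.snapshot("scene")
go([.5312,.2525,.295],97)
cv2.imwrite("pics/w11.png",cv2.resize(W["color"][150:340,130:390],None,fx=2,fy=2))
cv2.imwrite("pics/s11.png",cv2.resize(S["color"][185:290,255:345],None,fx=6,fy=5.5,interpolation=cv2.INTER_NEAREST))
E
```

```text
time_s: 9.5
tool_pos: [0.5305, 0.2525, 0.1125]
ee_rot: [-3.142, 0.0, 1.689]
contact_force: [0.2, -0.2, 0.0]
finger_gap: 0.0336
time_s: 10.3
tool_pos: [0.5311, 0.2526, 0.1234]
ee_rot: [3.14, -0.0, 1.689]
contact_force: [0.6, 0.1, 0.2]
finger_gap: 0.0235
pos [0.5306 0.2525 0.1228] rpy [ 1.7998e+02 -1.0000e-02  9.6790e+01] F [-0.5  0.7 -0.9] gap 0.023651646596496136 t 10.4
shift cm [-1.000e-02  6.000e-02 -1.722e+01] turn [ 0.02 -0.01 -0.21]
```

View pics/w11.png

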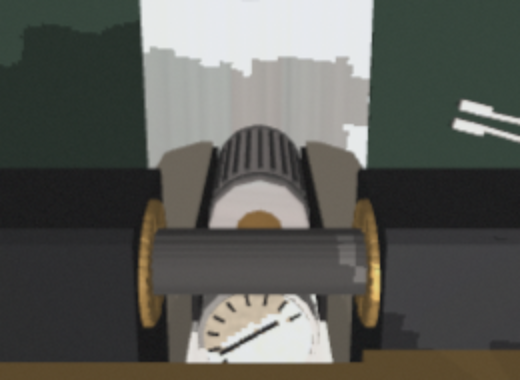

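View pics/s11.png

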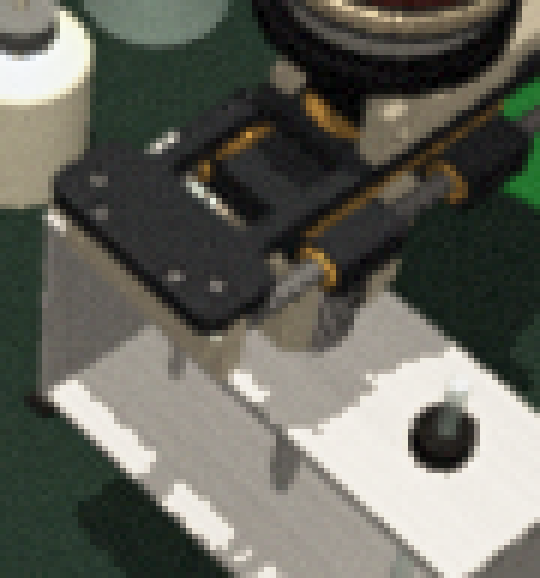

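```bash
python3 -m inch '[[[0,0,-0.8,0,0,0],[0,0,-2.2,0,0,0],[0,0,-4,0,0,0],[0,0,-6,0,0,0],[0,0,-8,0,0,0],[0,0,-9.5,0,0,0],[0,0,-10.5,0,0,0],[0,0,-11,0,0,0]]]'
python3 -m inch '[[[0,0,-0.5,0,0,0],[0,0,-1.5,0,0,0],[0,0,-3,0,0,0],[0,0,-4.2,0,0,0],[0,0,-4.8,0,0,0],[0,0,-5,0,0,0],[0,0,-5,0,0,0],[0,0,-5,0,0,0]]]'
python3 - <<'E'
from h import *
W=r.snapshot("wrist");S=r.snapshot("scene");T=r.snapshot("top")
go([.4975,-.1965,.283],97)
print(r.sense()["qpos"])
cv2.imwrite("pics/s12.png",S["color"])
E
```

```text
time_s: 11.2
tool_pos: [0.5309, 0.2526, 0.2337]
ee_rot: [3.14, -0.001, 1.689]
contact_force: [0.4, -0.1, -0.9]
finger_gap: 0.0236
time_s: 12.0
tool_pos: [0.5301, 0.2524, 0.2819]
ee_rot: [-3.14, 0.0, 1.689]
contact_force: [-0.1, 1.1, -0.3]
finger_gap: 0.0234
pos [0.5302 0.2524 0.282 ] rpy [-1.7993e+02  3.0000e-02  9.6790e+01] F [-0.1 -0.3 -0.7] gap 0.023594116116201835 t 12.15
shift cm [-44.19  -8.55  -0.07] turn [-0.07  0.03 -0.21]
[-0.71082582  0.4555062   0.36947629  1.45918498 -0.16753018  1.25929417
 -0.20571757]
```

View pics/s12.png

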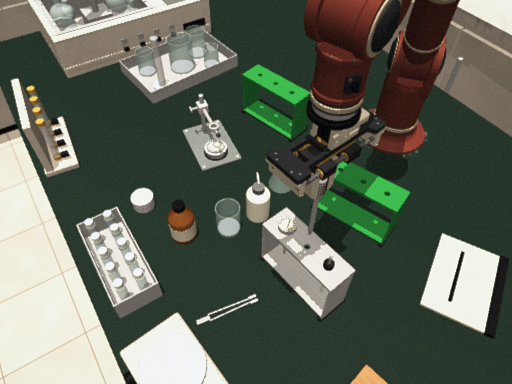

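Run:
```python
from h import *
S=r.snapshot("scene")
print(proj(S,[.5305,.2522,.1845]),proj(S,[.5305,.2522,.3095]))
cv2.imwrite("pics/s13.png",cv2.resize(S["color"][170:250,275:345],None,fx=8,fy=7,interpolation=cv2.INTER_NEAREST))
```

```text
[308.33034284 233.91051476] [316.06982663 193.93061609]
```

View pics/s13.png

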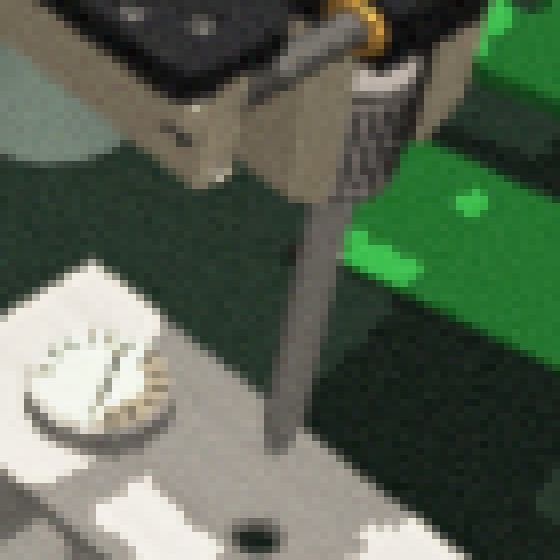

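```bash
python3 -m inch '[[[-1,-0.2,0,0,0,0],[-3.5,-0.7,0,0,0,0],[-7,-1.4,0,0,0,0],[-11,-2.1,0,0,0,0],[-15,-2.9,0,0,0,0],[-19,-3.7,0,0,0,0],[-21.5,-4.2,0,0,0,0],[-22.1,-4.3,0,0,0,0]]]'
python3 -m inch '[[[-1,-0.2,0,0,0,0],[-3.5,-0.7,0,0,0,0],[-7,-1.4,0,0,0,0],[-11,-2.1,0,0,0,0],[-15,-2.9,0,0,0,0],[-19,-3.7,0,0,0,0],[-21.5,-4.2,0,0,0,0],[-22.1,-4.3,0,0,0,0]]]'
python3 -m inch '[[[0,0,0,0,0,0],[0,0,0,0,0,0],[0,0,0,0,0,0],[0,0,0,0,0,0],[0,0,0,0,0,0],[0,0,0,0,0,0],[0,0,0,0,0,0],[0,0,0,0,0,0]]]'
python3 - <<'E'
from h import *
W=r.snapshot("wrist");S=r.snapshot("scene");T=r.snapshot("top")
go([.4975,-.1965,.283],97)
print(r.sense()["qpos"])
cv2.imwrite("pics/s14.png",S["color"])
cv2.imwrite("pics/w14.png",W["color"])
cv2.imwrite("pics/t14.png",T["color"])
E
```

```text
time_s: 13.0
tool_pos: [0.5133, 0.0227, 0.2832]
ee_rot: [3.141, 0.002, 1.681]
contact_force: [-0.2, 1.3, -0.3]
finger_gap: 0.0234
time_s: 13.8
tool_pos: [0.4969, -0.1992, 0.2825]
ee_rot: [-3.141, 0.002, 1.686]
contact_force: [0.1, 0.3, -1.3]
finger_gap: 0.0233
time_s: 14.6
tool_pos: [0.4973, -0.1966, 0.2826]
ee_rot: [3.142, 0.0, 1.689]
contact_force: [1.2, -0.1, -0.9]
finger_gap: 0.0235
pos [ 0.4974 -0.1967  0.2826] rpy [1.800e+02 1.000e-02 9.678e+01] F [ 0.  -0.1 -0.3] gap 0.023384710369082698 t 14.75
shift cm [ 0.02  0.02 -0.04] turn [ 0.    0.01 -0.22]
[-1.06232880e-03  3.74814074e-01  4.94258946e-01  1.60562510e+00
 -1.86745658e-01  1.20836492e+00  6.48950379e-01]
```

View pics/s14.png

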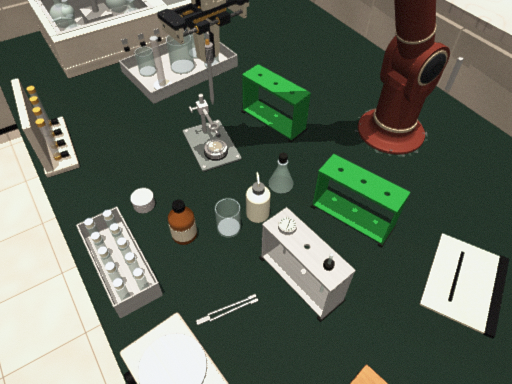

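View pics/w14.png

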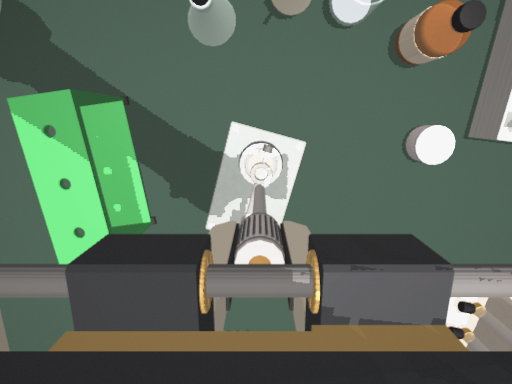

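View pics/t14.png

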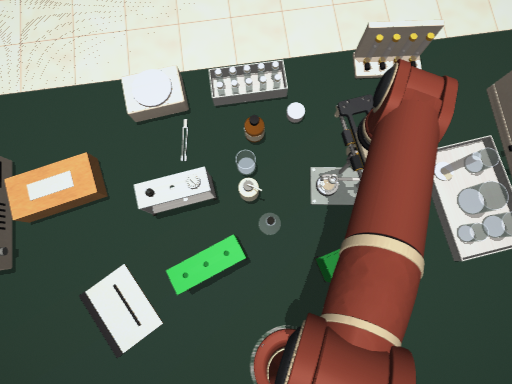

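Lance hangs above the stand, bystanders unmoved. Zooming for the ring-versus-tip offset.

Run:
```python
import cv2
z=lambda im,x,y,w,h,f:cv2.resize(im[y:y+h,x:x+w],None,fx=f,fy=f,interpolation=cv2.INTER_NEAREST)
cv2.imwrite("pics/z_s.png",z(cv2.imread("pics/s14.png"),180,60,60,75,8))
cv2.imwrite("pics/z_w.png",z(cv2.imread("pics/w14.png"),225,130,70,70,8))
cv2.imwrite("pics/z_t.png",z(cv2.imread("pics/t14.png"),305,155,70,60,8))
```

```text
(no output)
```

View pics/z_s.png

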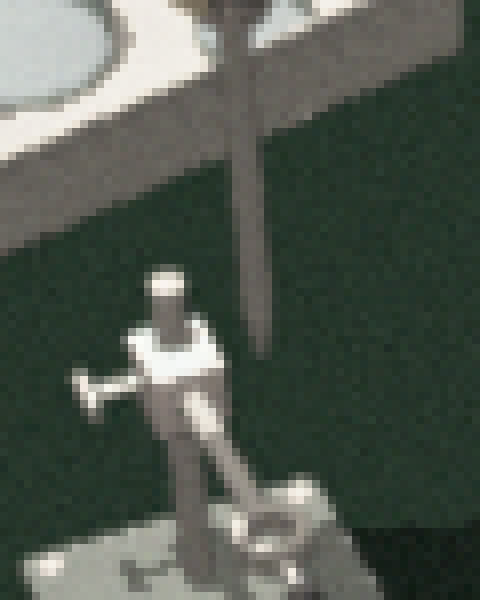

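View pics/z_w.png

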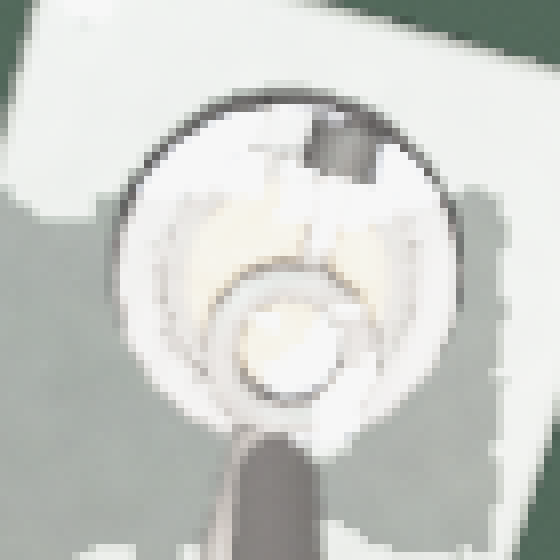

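View pics/z_t.png

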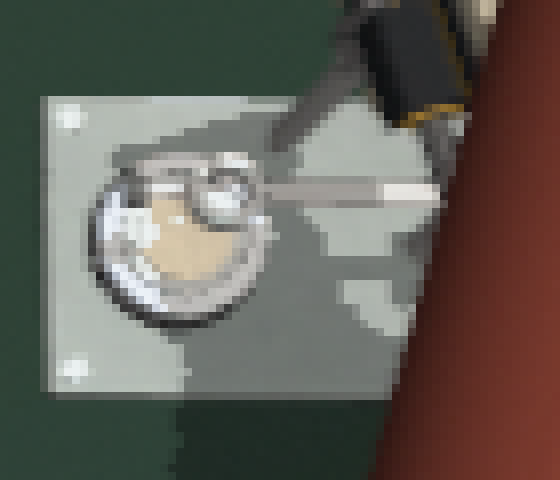

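Run:
```python
from h import *
np.set_printoptions(precision=4,suppress=True)
W=r.snapshot("wrist");S=r.snapshot("scene");T=r.snapshot("top")
tp={'W':(W,258.9,185.1),'S':(S,211.9,103.4),'T':(T,339.5,172)}
rg={'W':(W,261,172.75),'S':(S,213.5,125.1),'T':(T,333,178)}
zt=.0150+.2826-.1127
for k in 'WST':
    print(k,"tip",onz(*tp[k],zt),"ring",onz(*rg[k],.111),"diff",(onz(*rg[k],.111)-onz(*tp[k],zt))[:2]*1000)
print(tri(*tp.values()),tri(*rg.values()))
print(tri(tp['S'],tp['T']),tri(rg['S'],rg['T']))
# filter/dish in wrist
```

```text
W tip [ 0.4988 -0.1961  0.1849] ring [ 0.5014 -0.1961  0.111 ] diff [ 2.6508 -0.0222]
S tip [ 0.4965 -0.197   0.1849] ring [ 0.497  -0.1976  0.111 ] diff [ 0.5017 -0.6058]
T tip [ 0.4984 -0.1981  0.1849] ring [ 0.4985 -0.1964  0.111 ] diff [0.1575 1.7153]
[ 0.498  -0.1964  0.1862] [ 0.4992 -0.1955  0.1134]
[ 0.4974 -0.1972  0.1856] [ 0.498  -0.1958  0.113 ]
```

```bash
python3 -m inch '[[[0.05,0.05,0.5,0,0,0],[0.05,0.05,1.7,0,0,0],[0.05,0.05,3.2,0,0,0],[0.05,0.05,4.7,0,0,0],[0.05,0.05,5.7,0,0,0],[0.05,0.05,6.1,0,0,0],[0.05,0.05,6.2,0,0,0],[0.05,0.05,6.2,0,0,0]]]'
python3 -m inch '[[[0,0,0,0,0,0],[0,0,0,0,0,0],[0,0,0,0,0,0],[0,0,0,0,0,0],[0,0,0,0,0,0],[0,0,0,0,0,0],[0,0,0,0,0,0],[0,0,0,0,0,0]]]'
python3 - <<'E'
from h import *
W=r.snapshot("wrist");S=r.snapshot("scene");T=r.snapshot("top")
go([.498,-.196,.2206],97)
z=lambda im,x,y,w,h,f:cv2.resize(im["color"][y:y+h,x:x+w],None,fx=f,fy=f,interpolation=cv2.INTER_NEAREST)
cv2.imwrite("pics/z_s2.png",z(S,190,85,45,50,12))
cv2.imwrite("pics/z_w2.png",z(W,225,130,70,80,7))
cv2.imwrite("pics/z_t2.png",z(T,305,155,60,45,12))
E
```

```text
time_s: 15.7
tool_pos: [0.4981, -0.1962, 0.2208]
ee_rot: [3.141, 0.0, 1.689]
contact_force: [0.5, 0.6, 0.4]
finger_gap: 0.0237
time_s: 16.5
tool_pos: [0.4978, -0.196, 0.2206]
ee_rot: [-3.142, 0.0, 1.689]
contact_force: [-1.0, -0.5, -1.1]
finger_gap: 0.0233
pos [ 0.4978 -0.196   0.2205] rpy [-179.99    0.     96.79] F [ 0.2 -0.7  0.1] gap 0.023851258936858327 t 16.65
shift cm [-0.    0.02 -0.01] turn [-0.01  0.   -0.21]
```

View pics/z_s2.png

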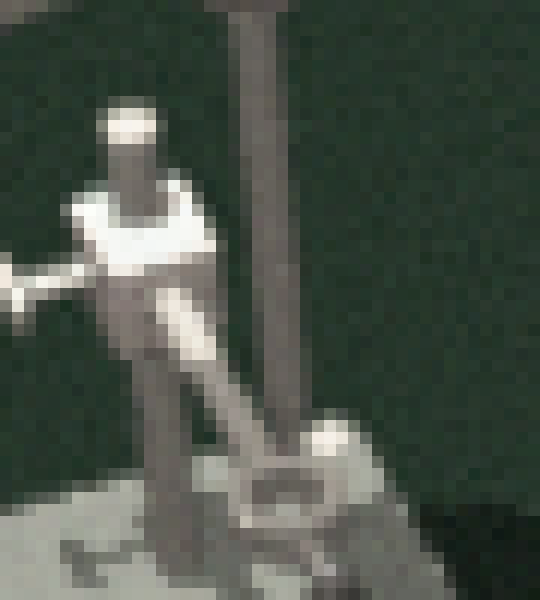

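View pics/z_w2.png

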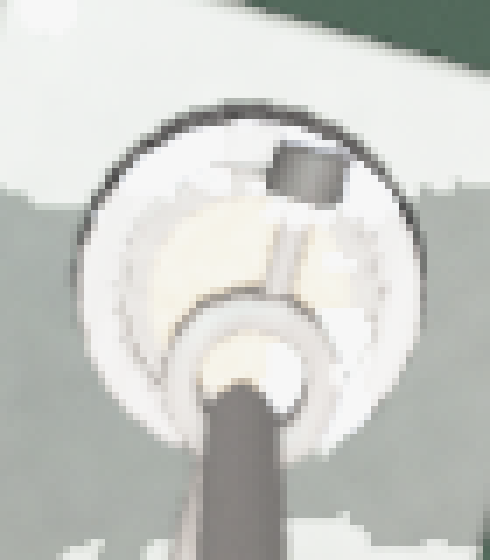

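View pics/z_t2.png

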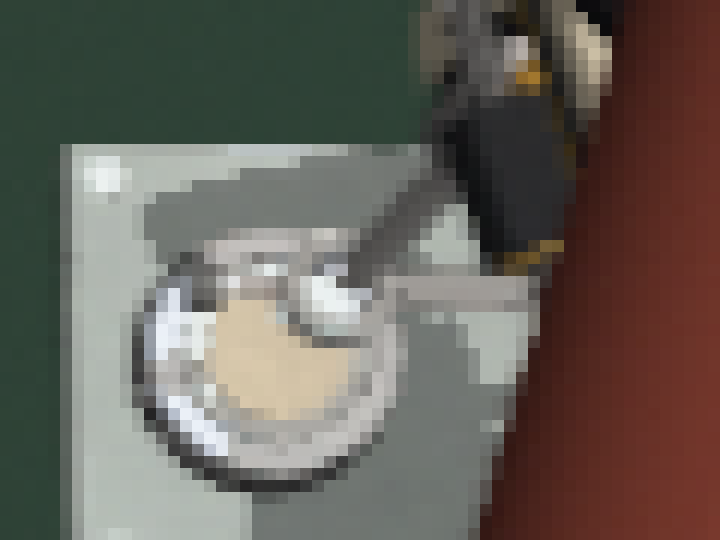

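Run:
```python
from h import *
np.set_printoptions(precision=4,suppress=True)
W=r.snapshot("wrist");S=r.snapshot("scene");T=r.snapshot("top")
tp={'W':(W,258.6,185.5),'S':(S,213.4,121.6),'T':(T,333.8,177.2)}
rg={'W':(W,260.4,183.5),'S':(S,213.7,125.2),'T':(T,333,178)}
zt=.1849+.2206-.2826
for k in 'WST':
    print(k,"tip",onz(*tp[k],zt),"ring",onz(*rg[k],.111),"diff",(onz(*rg[k],.111)-onz(*tp[k],zt))[:2]*1000)
print(tri(*tp.values()),tri(*rg.values()))
```

```text
W tip [ 0.499  -0.1959  0.1229] ring [ 0.5009 -0.1962  0.111 ] diff [ 1.9041 -0.2329]
S tip [ 0.4963 -0.1979  0.1229] ring [ 0.4967 -0.197   0.111 ] diff [0.452  0.8652]
T tip [ 0.4983 -0.1961  0.1229] ring [ 0.4985 -0.1964  0.111 ] diff [ 0.2569 -0.2851]
[ 0.4981 -0.1953  0.1257] [ 0.4989 -0.1955  0.1132]
```

```bash
python3 -m inch '[[[0.02,0.1,0,0,0,0],[0.02,0.1,0,0,0,0],[0.02,0.1,0.4,0,0,0],[0.02,0.1,0.9,0,0,0],[0.02,0.1,1.5,0,0,0],[0.02,0.1,2,0,0,0],[0.02,0.1,2.3,0,0,0],[0.02,0.1,2.3,0,0,0]]]'
python3 - <<'E'
from h import *
for i in range(4):W=r.snapshot("wrist")
S=r.snapshot("scene");T=r.snapshot("top")
go([.498,-.196,.2206],97)
z=lambda im,x,y,w,h,f:cv2.resize(im["color"][y:y+h,x:x+w],None,fx=f,fy=f,interpolation=cv2.INTER_NEAREST)
cv2.imwrite("pics/z_s3.png",z(S,190,85,45,50,12))
cv2.imwrite("pics/z_w3.png",z(W,225,140,70,80,7))
cv2.imwrite("pics/z_t3.png",z(T,305,155,60,45,12))
E
```

```text
time_s: 17.6
tool_pos: [0.4984, -0.1955, 0.1969]
ee_rot: [-3.14, -0.0, 1.689]
contact_force: [-0.0, 0.5, -0.9]
finger_gap: 0.0234
pos [ 0.4989 -0.1958  0.1978] rpy [1.7998e+02 2.0000e-02 9.6790e+01] F [ 0.4  0.2 -0.5] gap 0.02322039369462016 t 17.9
shift cm [-0.01 -0.09 -2.28] turn [ 0.02  0.02 -0.21]
```

View pics/z_s3.png

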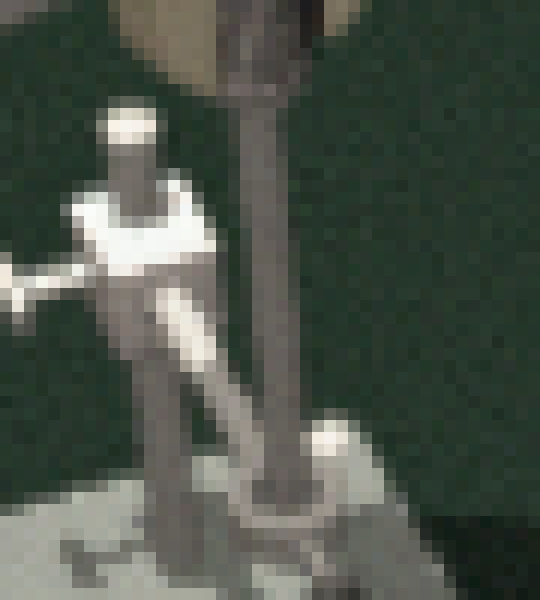

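View pics/z_w3.png

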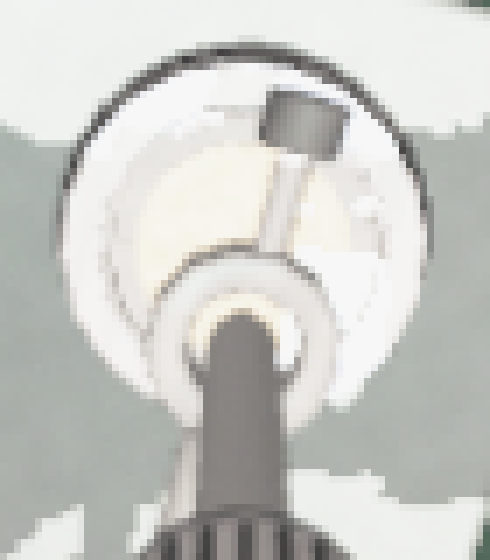

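View pics/z_t3.png

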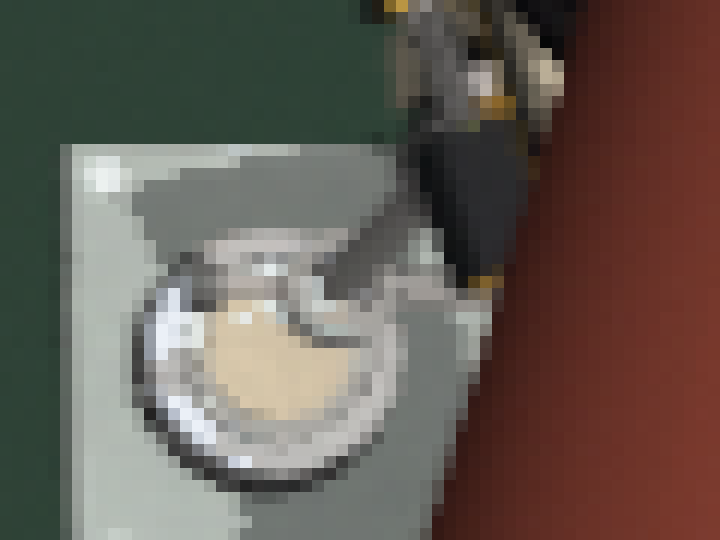

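Run:
```python
from h import *
np.set_printoptions(precision=4,suppress=True)
W=r.snapshot("wrist");S=r.snapshot("scene");T=r.snapshot("top")
print("ring W",onz(W,259.3,188.1,.111))
c=W["color"]
# fit circles on ring/dish edges in wrist via projected overlay check
im=cv2.resize(c[140:220,225:295],None,fx=7,fy=7,interpolation=cv2.INTER_NEAREST)
def circ(im,d,C,rad,x0,y0,f,col):
    pts=[]
    for a in np.linspace(0,2*np.pi,60):
        q=proj(d,np.array(C)+[rad*np.cos(a),rad*np.sin(a),0]);pts.append([(q[0]-x0+.5)*f,(q[1]-y0+.5)*f])
    cv2.polylines(im,[np.array(pts).astype(np.int32)],True,col,1)
for cc,col in(((.5000,-.1957),(0,0,255)),((.5002,-.1965),(255,0,0))):
    circ(im,W,[*cc,.111],.014,225,140,7,col);circ(im,W,[*cc,.111],.008,225,140,7,col)
    circ(im,W,[*cc,.0355],.025,225,140,7,col)
circ(im,W,(.5000,-.1957,.111),.005,225,140,7,(0,200,0))
cv2.imwrite("pics/z_w3m.png",im)
im=cv2.resize(S["color"][85:135,190:235],None,fx=12,fy=12,interpolation=cv2.INTER_NEAREST)
C=(.4967,-.1972,.111)
for ra in(.014,.008):circ(im,S,C,ra,190,85,12,(255,0,0))
C2=(.4963+.0010,-.1979+.0004,.111);circ(im,S,C2,.005,190,85,12,(0,255,0))
cv2.imwrite("pics/z_s3m.png",im)
```

```text
ring W [ 0.5009 -0.1959  0.111 ]
```

View pics/z_w3m.png

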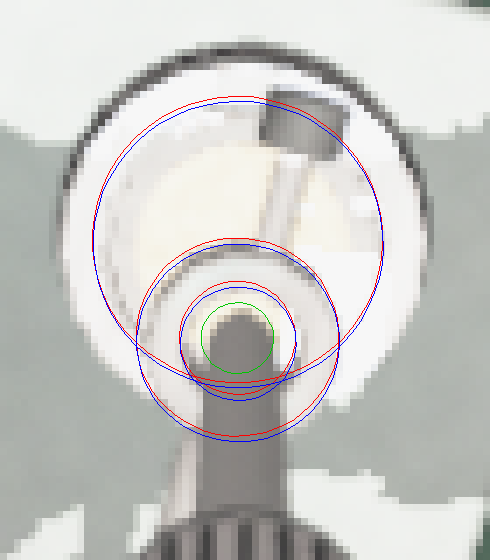

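View pics/z_s3m.png

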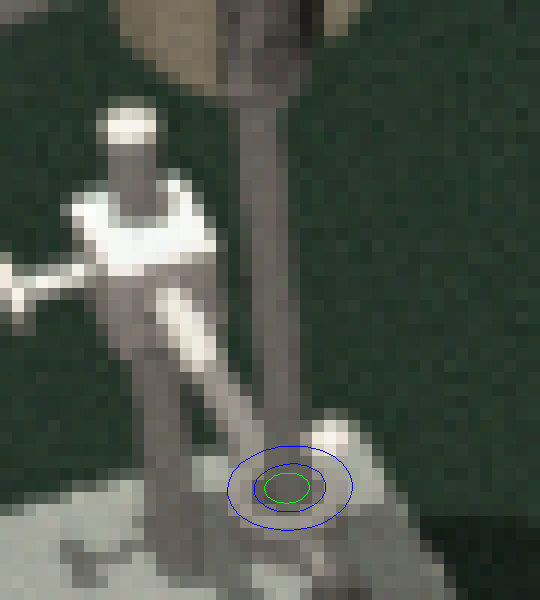

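Tube is centred in the hole in both wrist and scene views. Lowering most of the way.

```bash
python3 -m inch '[[[0,0,0.4,0,0,0],[0,0,1.1,0,0,0],[0,0,2,0,0,0],[0,0,2.9,0,0,0],[0,0,3.8,0,0,0],[0,0,4.5,0,0,0],[0,0,4.9,0,0,0],[0,0,5,0,0,0]]]'
python3 - <<'E'
from h import *
for i in range(4):W=r.snapshot("wrist")
S=r.snapshot("scene");T=r.snapshot("top")
go([.4989,-.1958,.1378],97)
z=lambda im,x,y,w,h,f:cv2.resize(im["color"][y:y+h,x:x+w],None,fx=f,fy=f,interpolation=cv2.INTER_NEAREST)
cv2.imwrite("pics/z_s4.png",z(S,185,85,55,80,7))
cv2.imwrite("pics/z_w4.png",z(W,215,140,90,80,7))
print(proj(S,[.4975,-.197,.05]),proj(S,[.4975,-.197,.0335]))
E
```

```text
time_s: 18.85
tool_pos: [0.4985, -0.1956, 0.1469]
ee_rot: [-3.141, -0.0, 1.689]
contact_force: [-0.2, -0.5, -1.0]
finger_gap: 0.0238
pos [ 0.499  -0.1958  0.1479] rpy [1.7996e+02 2.0000e-02 9.6790e+01] F [ 0.5  1.  -0.4] gap 0.023653080425724077 t 19.15
shift cm [ 0.01 -0.01  1.01] turn [ 0.04  0.02 -0.21]
[214.87310355 141.68888925] [215.23907487 145.90060896]
```

View pics/z_s4.png

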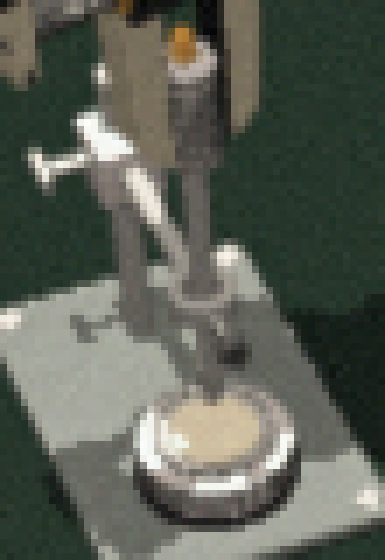

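View pics/z_w4.png

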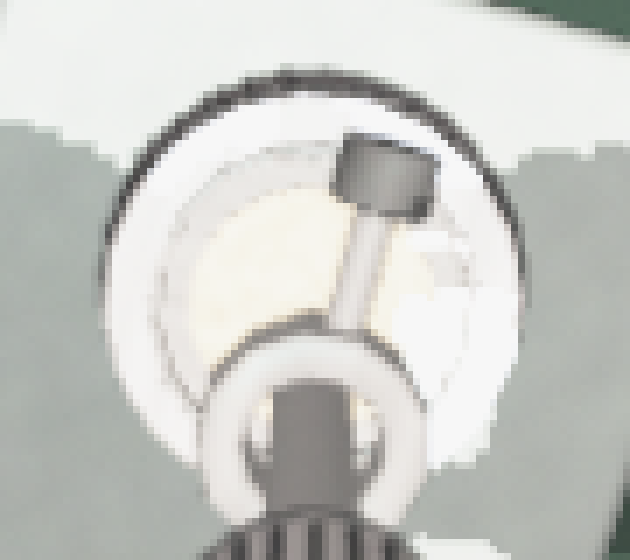

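```bash
python3 -m inch '[[[0,0,0.15,0,0,0],[0,0,0.35,0,0,0],[0,0,0.6,0,0,0],[0,0,0.8,0,0,0],[0,0,0.95,0,0,0],[0,0,1.02,0,0,0],[0,0,1.04,0,0,0],[0,0,1.04,0,0,0]]]'
python3 - <<'E'
from h import *
for i in range(8):W=r.snapshot("wrist")
S=r.snapshot("scene");T=r.snapshot("top")
go([.4989,-.1958,.1372],97)
z=lambda im,x,y,w,h,f:cv2.resize(im["color"][y:y+h,x:x+w],None,fx=f,fy=f,interpolation=cv2.INTER_NEAREST)
cv2.imwrite("pics/s15.png",S["color"])
cv2.imwrite("pics/z_s5.png",z(S,185,85,55,80,7))
cv2.imwrite("pics/z_w5.png",z(W,215,140,90,80,7))
for h in(.0335,.0395,.045,.1,.125,.16):print(h,(proj(S,[.4972,-.1972,h])-[184.5,84.5])*7)
E
```

```text
time_s: 19.95
tool_pos: [0.4988, -0.1957, 0.1372]
ee_rot: [-3.142, 0.0, 1.689]
contact_force: [-0.5, -0.3, -0.5]
finger_gap: 0.0237
pos [ 0.4988 -0.1957  0.1372] rpy [-1.800e+02  1.000e-02  9.679e+01] F [ 0.4 -0.7 -1.1] gap 0.02319682066322309 t 20.45
shift cm [-0.01  0.01 -0.  ] turn [-0.    0.01 -0.21]
0.0335 [215.57790668 429.22966082]
0.0395 [214.65438939 418.58126499]
0.045 [213.80152459 408.74751096]
0.1 [204.9262351 306.4131035]
0.125 [200.67149116 257.35479381]
0.16 [194.46466189 185.78843004]
```

View pics/z_s5.png

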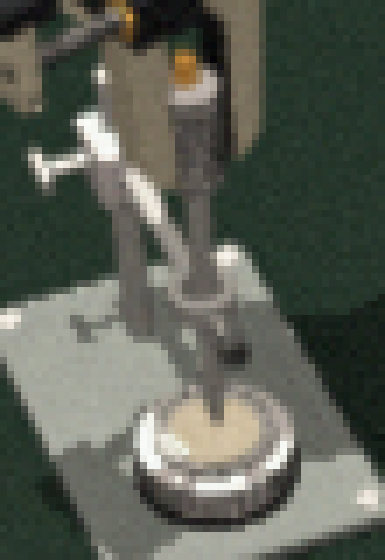

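View pics/z_w5.png

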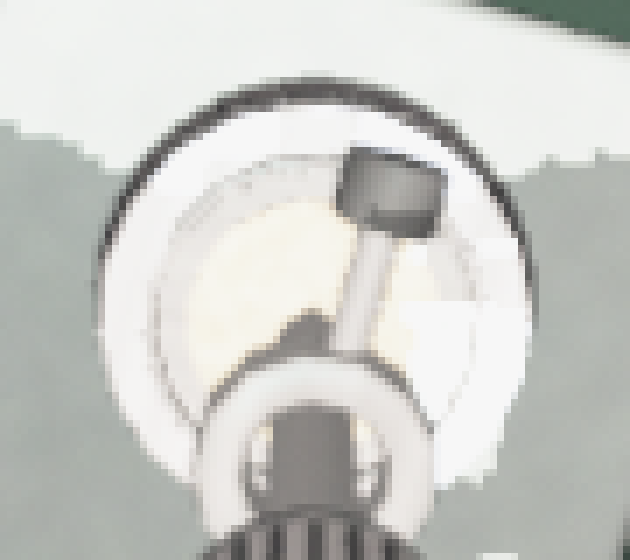

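View pics/s15.png

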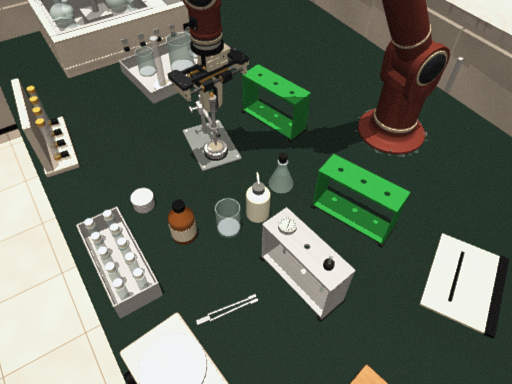

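Run:
```python
from h import *
np.set_printoptions(precision=1,suppress=True,linewidth=150)
fr=[r.snapshot("scene") for _ in range(6)];S=fr[0]
g=np.mean([f["color"].astype(float).sum(2)/3 for f in fr],0)
print(g[138:154,209:223])
for h in(.0335,.0395):print(h,proj(S,[.4972,-.1972,h]))
# filter mask (tan) bounds
m=np.mean([f["color"].astype(float) for f in fr],0);t=(m[...,2]-m[...,0])>25
y,x=np.nonzero(t[130:165,195:235]);print("tan bounds",x.min()+195,x.max()+195,y.min()+130,y.max()+130)
s=[r.sense() for _ in range(1)][0];print(np.abs(s["joint_vel"]).max(),s["contact_force"])
```

```text
[[162.4 115.9  98.6  99.1  90.7  95.3  96.1  90.2  91.8 100.2  95.2  96.7  97.2  96.3]
 [165.8 154.4 110.8 117.1  99.8  93.   96.3  94.4 107.2 119.  109.8 104.8 101.5  97.7]
 [164.9 154.6 128.7 160.8 127.6  97.7  94.9  93.3 117.8 140.3 144.9 136.3 122.1 111.1]
 [161.4 140.1 111.3 143.9 137.4  98.8  93.1 102.8 147.5 148.6 131.2 119.6 142.9 152.4]
 [140.9 140.6 162.3 176.7 174.9 119.3  90.1 101.8 161.5 175.9 164.7 149.8 131.9 133.4]
 [148.8 172.4 186.5 188.6 183.1 140.7  90.3 103.1 181.8 186.3 183.3 175.4 154.1 127.6]
 [165.9 185.1 186.1 187.1 188.8 176.8 104.3 109.3 183.6 186.6 185.6 185.3 171.1 152.8]
 [178.7 184.9 183.1 184.8 185.9 181.7 146.8 147.  182.2 186.3 188.2 187.6 185.2 155.9]
 [195.7 184.7 182.1 185.8 188.2 185.6 185.5 184.3 189.9 190.4 187.8 186.9 186.2 158.8]
 [224.3 200.8 184.8 183.  184.6 185.6 185.7 185.7 188.  189.2 187.3 188.1 178.7 141.6]
 [223.1 232.9 206.2 184.1 184.3 185.9 185.3 187.7 189.8 190.  187.  181.9 160.2 137.8]
 [226.2 219.1 232.3 191.4 185.9 185.8 185.3 188.3 187.1 183.7 177.1 160.8 147.1 131.2]
 [167.7 196.4 166.6 170.7 178.7 180.4 178.3 178.6 166.1 151.2 138.1 136.3 130.4 137.9]
 [128.7 123.8 137.7 150.9 166.6 138.2 130.1 126.1 128.5 131.  126.3 111.2 143.7 186.2]
 [166.7 155.3 136.6 103.8 109.  122.1 131.8  98.9 110.4 150.8 160.7 144.3 171.6 180. ]
 [183.1 231.  171.8 141.3 177.4 174.4 173.9 168.4 186.6 246.8 244.9 185.7 167.  172.9]]
0.0335 [215.3 145.8]
0.0395 [215.2 144.3]
tan bounds 209 221 142 150
0.0017323610193429268 [-0.  -0.5 -1.4]
```

Tip edge at row 144.9 puts the tip centre at about 144.2, against 144.3 predicted for 6 mm. The filter centre also matches. Handing in.

Run:
```python
from h import *
go([.4989,-.1958,.1372],97)
print(r.hand_in())
```

```text
pos [ 0.4988 -0.1957  0.1372] rpy [-180.      0.     96.79] F [-0.  -0.5 -1.4] gap 0.023823951556690315 t 20.75
shift cm [-0.01  0.01 -0.  ] turn [-0.    0.   -0.21]
the job is handed in; nothing more can be done
None
```

The lance is out of the rack and hanging through the clamp ring, held by its hub. The nozzle is about 6 mm above the middle of the filter. I handed the job in at 20.75 s of the 45 s allowed; no verdict was reported.

**Failed first grasp:** the jaws shut on nothing. The pictures showed the real fingertips about 37 mm above the reported TCP, so the jaws had closed around the barb region, above the hub. The lance did not move. I reopened, aimed about 37 mm lower and gripped the hub, with the gap reading about 23.6 mm on the 24 mm hub.

**Last checks:**
- **Height:** the nozzle tip reads about row 144.2 in the scene picture, against 144.3 predicted for a 6 mm gap. Across the rest of the run, camera heights scattered by 1–3 mm. The figure therefore rests mainly on arm travel from the known seat in the rack, and the wrist view showed no slip in the grip.
- **Centring:** the tube sits centred in the ring to about 0.5 mm in the wrist and scene views. The three cameras disagreed by up to about 2 mm on absolute position, so I centred on the tube-to-ring offset seen in the pictures.
- **State at hand-in:** the tool points straight down, the arm is still and contact forces are at noise level. That fits a lance hanging free.
- **Bystanders:** everything else looked unmoved in the last scene picture.

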